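Pump oil into the mini chopper and hold its pulse lever at the third click

ROBOT

A 6-joint arm with a two-finger parallel gripper is mounted at the origin on a cart in front of the work surface, level with it; the furniture and walls round the work are solid. World frame = base frame: x ahead of the robot, y to its left, z up, the work surface at z = 0. Lengths are in m, angles in rad, forces in N, time in s.
With the tool pointing down it reaches from about 0.425 to 0.95 m from the base axis. Payload 3.5 kg.
Tool frame: the origin (TCP) lies on the centre line of the jaws, within the pads' length; the fingertips stand 17 mm ahead of it and the grasp point (between the pads) lies 2 mm behind it; z points along the fingers, y is the line along which they close (so a half turn about z gives the same grasp; the last joint's range is limited). The gripper opens to 85 mm and grips with 20 to 120 N. Pads are 22 mm wide; open, the fingers measure 114 mm over their backs; the gripper's body (76 mm by 85 mm) begins 54 mm behind the grasp point. The pads swing forward as they close: fully open they stand 13 mm farther back than shut.
Start: joints at [-1.428, 0.286, 1.577, -0, 1.279, -0.15], TCP at [0.195, -0.646, 0.248] pointing down, gripper open.
Joint ranges: [-2.77, 2.77], [-0.9, 2.22], [0.21, 2.48], [-1.53, 4.67], [0.24, 2.81], [-2.84, 2.84]. Speed limits (rad/s): [2.79, 2.79, 3.14, 3.14, 3.14, 3.14].

INTERFACE

Orientations are given as a unit quaternion [x, y, z, w].
In Python, from plant import ctrl gives the robot as it stands. The module is installed in compiled form; this text tells all that it offers.
- The arm moves only by the tool drive_tool, never from a script. Its argument "moves" is a list of rows, each a list of 3 entries, a list of its own where there are three numbers: the turn, a rotation vector about the tool's x, y, z in rad, then the shift along the tool's x, y, z in m, then the finger opening in m, from 0 to 0.0854. A call has 1 to 5 rows; each row shifts and turns the commanded pose from where the row before left it, along the tool's axes as they then stand; what a row does not reach is not made up. A row lasts 1/8 s, in which the tool goes at most 62.5 mm and 10.7 degrees, less where a joint would pass 70% of its speed; a pose out of reach is approached as far as the arm can. A call with a gripper value outside its range is refused whole. The fingers move at their own pace and stop on an object; "grip_force" is the grip in N (left out, the last holds). Time passes only in rows, so rows that do not move let the fingers close. It gives the time, the measured TCP pose, the force, the opening and the grip force at its end, in the units of the state.
- ctrl.get_state(): the state, without advancing time (a new reading comes with each control period).
- ctrl.read_camera(name): name is "scene" or "top" or "wrist"; returns a dict with "image" (480x640x3 uint8, red, green, blue), "fx", "fy", "cx", "cy" (pixels), "dist" ([k1, k2, p1, p2, k3] as OpenCV has them; the pictures are not rectified), "R" (3x3) and "t" (3): a world point X has camera coordinates R X + t. Camera axes: x right, y down, z forward; pixel columns grow to the right and rows downward; lengths in m; the calibration is good to about 2 mm. A picture is of the moment at which its call begins. There is no depth.
- ctrl.sign_off(): hands the job in; it is judged then, once.
The state is a dict: "time": time; "qpos": joint angles; "dq": joint speeds; "joint_efforts": joint torques, N m; "eef_pos": TCP position; "tcp_rot": TCP orientation; "contact_force": force on the tool from outside, world axes, zero at the start; "wrist_torque": the same for the moment, N m; "opening": opening from 0.0 (shut) to 1.0 (fully open); "finger_force": force on a finger pad.
Only numpy, scipy, OpenCV 4.12 (cv2) and the standard library are available. Lean on these libraries where they do the work, as an engineer would, in place of code of your own. Each camera call takes 0.05 s, during which the arm holds its last target. There are 200 camera calls.

TASK

Put a shot of oil into the mini chopper: press the black pump head of the amber oil bottle all the way down and let it come fully back up. Then press the chopper's red lever down past its first two clicks to the third, its lowest position, and hold it there against its spring without forcing it. Finish with the lever still held down at the third click, and leave everything else on the worktop where it stands.

Things in the scene. Friction and masses are not known exactly. Their poses are not given: they have to be found in the camera images.
- chopper: Mini chopper, fixed to the worktop: white base 205 mm long (x), 130 wide (y), 71 high; clear bowl with grey lid (57 mm radius, top at 155 mm, centred at x = +42 mm) and a white funnel on the lid (top at 172 mm). Origin under the base on the worktop, z up; -x is its front, where the red lever sticks out of a black dial.
- lever_pad (a point): Centre of the upper face of the red press pad (32 mm along the lever, 40 wide, 8 thick), which sticks out ahead of the chopper's base with nothing underneath. Moves with the lever: 115 mm above the worktop at rest (lever 0.35 rad up), about 60 at the third click (0.40 rad down), and under 10 mm sideways, so it can be pressed straight down from above, for instance with shut fingers.
- lever_axis (a point): Axis of the lever's dial, 85 mm above the worktop, fixed to the chopper; the axis runs along the chopper's y. The middle of the pad is 75 mm from it.
- lever (a joint): Lever angle in rad: 0 at rest, grows as the pad goes down. Clicks at 0.25, 0.50 and 0.75; the third is the last, with a hard stop at 0.85. Springs back to 0 when let go. Takes 1 to 8 N at the pad, most just after each click, about 6 N to hold at the third click, which counts from 0.68 on; over 40 N is forcing it. At the third click a yellow ridge on the black dial meets black marks on its cheeks.
- oil_pump: Amber glass oil bottle in a steel foot, fixed to the worktop beside the chopper's bowl (on its +y side), 37 mm radius at the foot, 176 mm high to the collar, with a black pump head above. Origin under its centre, z up; the spout reaches 100 mm along its own -y, over the chopper's lid.
- pump_top (a point): Centre of the flat top of the black pump head (a disc of 16.5 mm radius), 216 mm above the worktop when up. It moves with the head; the spout leaves sideways below the top.
- pump_head (a joint): How far the pump head is pressed, in m: 0 up, 0.014 fully down (hard stop). It springs back by itself; pressing takes 2.5 N at first and about 6.5 N at the bottom. Pressed beyond 0.012 counts as all the way down, back under 0.003 as up.
- mustard_jar: Glass mustard jar with a white lid, loose, 59 mm across and 103 high, origin under its centre. To be left alone.
- spice_jar: Spice jar with a black lid, loose, 41 mm across and 105 high, origin under its centre. To be left alone.
- mug: Green mug, loose, 92 by 128 by 95 mm, origin under its centre. To be left alone.

How it is judged:
On the way, in this order (a step that is already met when the one before it is completed fails the run):
1. the pump head is pressed all the way down, the lever untouched (value of joint pump_head above 0.012 m and value of joint lever below 0.1 rad), for 0.05 s.
2. the pump head has come back up, the lever still at rest (value of joint pump_head below 0.003 m and value of joint lever below 0.1 rad), for 0.1 s.
3. the lever is pressed past the first click (value of joint lever above 0.3 rad and value of joint pump_head below 0.003 m).
4. the lever is pressed past the second click (value of joint lever above 0.55 rad).
5. the lever is held at the third click (value of joint lever above 0.68 rad and contact force between the fingers and lever above 1 N), for 0.5 s.
At the end, for the whole second after the job is handed in: The fingers still hold the lever at the third click (joint above 0.68 rad, not moving, pressed with at least 1 N), the pump head is back up (within 3 mm), and mustard jar, spice jar and mug are within 30 mm of where they stood (all of step 5 and velocity of joint lever between -0.2 and 0.2 rad/s and value of joint pump_head below 0.003 m and distance of each of mustard_jar, spice_jar, mug from where it was at the start of the episode below 0.03 m); the arm keeps its last pose, push and grip.
It fails at once if the lever is forced (over 40 N) (contact force between any of the arm, the fingers and lever above 40 N).
It fails at once if the mustard jar is disturbed (moved over 30 mm) (distance of mustard_jar from where it was at the start of the episode above 0.03 m).
It fails at once if the spice jar is disturbed (moved over 30 mm) (distance of spice_jar from where it was at the start of the episode above 0.03 m).
It fails at once if the mug is disturbed (moved over 30 mm) (distance of mug from where it was at the start of the episode above 0.03 m).
It also fails if it takes over 40 s, if anything falls off the work surface, if the arm or the gripper's body presses on something with over 40 N, if the wrist force passes 120 N, or if a joint passes its speed limit or range.

## Working session

There is one attempt and no reset: what is moved stays moved. The work goes in short steps, Python scripts to look and compute and a tool call to move; the robot and the scene stay as the last step left them, time stands still between calls to the robot, and variables do not carry over. Pictures are saved under pics/ and viewed, at most 10 in all, crops included, and the job is handed in when it is done.

Besides the shell and the picture viewer there is one more tool, called as name(argument=value, ...) on one line, values as JSON. drive_tool: Moves the arm, as the interface text tells. Its arguments: {"type":"object","properties":{"moves":{"type":"array","items":{"type":"array"}},"grip_force":{"type":"number"}},"required":["moves"]}

```bash
mkdir -p pics; cat > h.py <<'E'
import numpy as np, cv2
from plant import ctrl
def snap(n,f):
    c=ctrl.read_camera(n); cv2.imwrite(f,c["image"][:,:,::-1]); np.savez(f[:-4]+'.npz',**c); return c
def ray(c,uv):
    K=np.array([[c["fx"],0,c["cx"]],[0,c["fy"],c["cy"]],[0,0,1]],float)
    p=cv2.undistortPoints(np.array([[uv]],float),K,np.array(c["dist"],float)).ravel()
    R=np.array(c["R"]);t=np.array(c["t"])
    return -R.T@t, R.T@np.array([p[0],p[1],1])
def plane(c,uv,z):
    o,d=ray(c,uv); return o+d*(z-o[2])/d[2]
def tri(c1,u1,c2,u2):
    o1,d1=ray(c1,u1);o2,d2=ray(c2,u2)
    s=np.linalg.lstsq(np.c_[d1,-d2],o2-o1,rcond=None)[0]
    a=o1+s[0]*d1;b=o2+s[1]*d2
    return (a+b)/2,np.linalg.norm(a-b)
E
python3 - <<'E'
from h import *
for n in("scene","top"):
    c=snap(n,f"pics/{n}0.png"); print(n,-np.array(c["R"]).T@c["t"])
s=ctrl.get_state(); print(s)
E
```

```text
scene [0.0671807  0.71450185 0.54197288]
top [0.4738633  0.13727379 0.97577427]
{'time': 0.1, 'qpos': array([-1.42801101e+00,  2.87136789e-01,  1.57804547e+00, -1.48261335e-05,
        1.27858433e+00, -1.50000955e-01]), 'dq': array([ 8.77346169e-05, -1.38725839e-03, -4.27697835e-03, -2.54488363e-03,
        3.84726600e-04,  9.10150873e-04]), 'joint_efforts': array([ 6.77075568e-04, -4.07297766e+01, -2.93697864e+01, -1.49253265e-04,
        3.42639127e-03,  1.04502962e-05]), 'eef_pos': array([ 0.19476312, -0.64570619,  0.24703758]), 'tcp_rot': array([ 9.89302751e-01,  1.45872842e-01, -3.17486780e-06, -1.08698847e-03]), 'contact_force': array([-0.39756694, -0.27855878, -0.74537541]), 'wrist_torque': array([-0.00185571, -0.02450984,  0.0310857 ]), 'finger_force': 0.0, 'opening': 1.0021674346037543}
```

View pics/scene0.png

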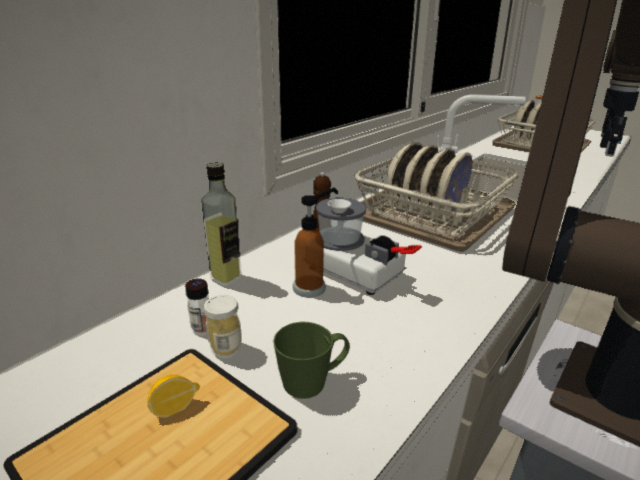

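View pics/top0.png

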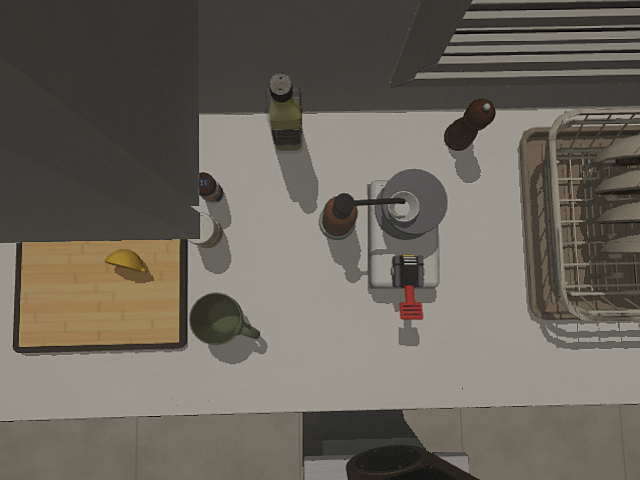

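The scene view shows the pump head near (309,202) and the red lever near (405,249). The top view has the pump head at about (343,204), the red pad at about (411,303), and an overhead cabinet at the upper left, left of column 198. The jars and mug are well to the left of the chopper.

```bash
python3 - <<'E'
from h import *
T=np.load('pics/top0.npz');S=np.load('pics/scene0.npz')
def red(c):
    h=cv2.cvtColor(c["image"],cv2.COLOR_RGB2HSV); return ((h[...,0]<6)|(h[...,0]>174))&(h[...,1]>170)&(h[...,2]>90)
for n,c in(("T",T),("S",S)):
    m=red(c).astype(np.uint8); k,l,st,ce=cv2.connectedComponentsWithStats(m)
    for i in range(1,k):
        if st[i,4]>30: print(n,st[i],ce[i].round(1))
    if n=="T":
        i=1+st[1:,4].argmax(); ys,xs=np.where(l==i)
        for y in range(ys.min(),ys.max()+1): print(y,xs[ys==y].min(),xs[ys==y].max(),end='; ')
print()
for (c,x,y,n) in((T,310,165,'t'),(S,270,180,'s')):
    im=c["image"][y:y+100,x:x+110][:,:,::-1] if n=='s' else c["image"][y:y+160,x:x+150][:,:,::-1]
    cv2.imwrite(f'pics/c{n}.png',cv2.resize(im,None,fx=3.7 if n=='t' else 5.5,fy=3.7 if n=='t' else 5.5,interpolation=cv2.INTER_CUBIC))
print(plane(T,(343,204),.216),plane(T,(411,309),.115),tri(T,(343,204),S,(309,200)))
E
```

```text
T [400 286  22  33 298] [409.9 304.3]
286 406 412; 287 405 412; 288 405 412; 289 406 412; 290 406 412; 291 406 412; 292 406 412; 293 406 412; 294 406 413; 295 406 412; 296 406 413; 297 406 413; 298 406 413; 299 406 413; 300 406 413; 301 407 413; 302 407 413; 303 400 420; 304 400 420; 305 400 420; 306 400 420; 307 400 420; 308 400 420; 309 400 421; 310 401 421; 311 401 421; 312 401 421; 313 401 421; 314 401 421; 315 401 421; 316 401 421; 317 401 421; 318 401 421; S [391 246  30   8 160] [405.1 249.2]

[0.60815744 0.08442403 0.216     ] [ 0.4377051  -0.03701202  0.115     ] (array([0.60896037, 0.08370398, 0.20949091]), np.float64(0.0008728812233388444))
```

View pics/ct.png

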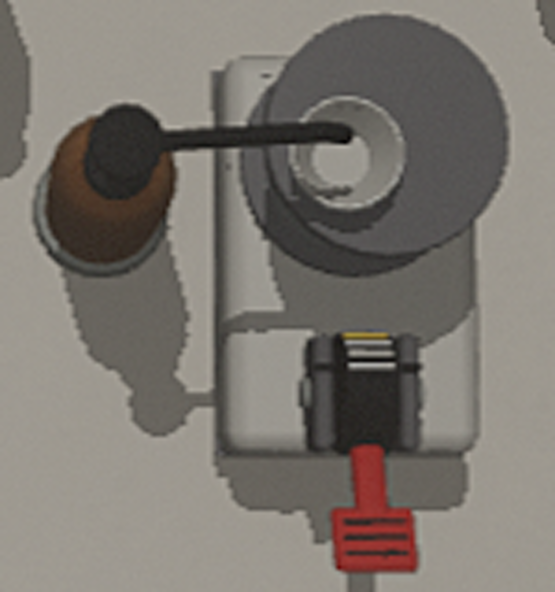

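View pics/cs.png

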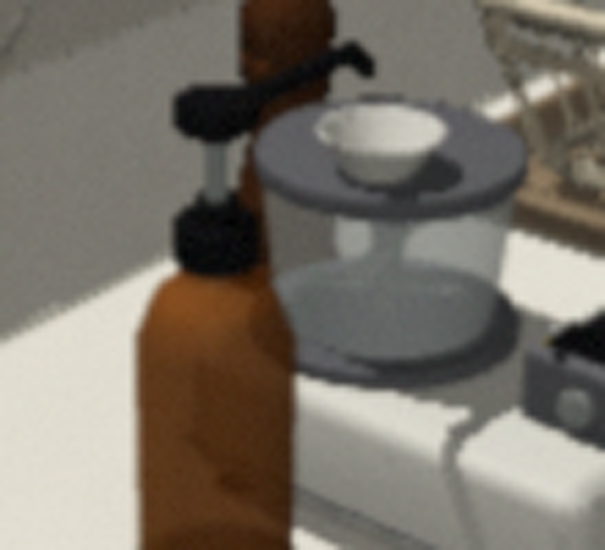

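The top crop shows the pump disc centred near crop (126,140), which is image (344,203). The pad spans image columns 400–421 and rows 303–318, and the lever is up. The scene crop confirms the pump head is up and clear. I place the pump top at about (0.61, 0.083, 0.216) and the pad at about (0.435, -0.037, 0.115). Next I raise the arm and travel.

drive_tool(moves=[[[0,0,0],[0,0,-0.05],0],[[0,0,0],[0,0,-0.05],0],[[0,0,0],[0.038,-0.036,0],0],[[0,0,0],[0.038,-0.036,0],0],[[0,0,0],[0.038,-0.036,0],0]], grip_force=40)

```text
time: 0.72
eef_pos: [0.2733, -0.5084, 0.3477]
tcp_rot: [0.989, 0.146, 0.0, -0.0]
contact_force: [0.6, -0.7, 0.3]
opening: -0.003
finger_force: 0.0
```

drive_tool(moves=[[[0,0,0],[0.038,-0.036,0],0],[[0,0,0],[0.038,-0.036,0],0],[[0,0,0],[0.038,-0.036,0],0],[[0,0,0],[0.038,-0.036,0],0],[[0,0,0],[0.038,-0.036,0],0]])

```text
time: 1.35
eef_pos: [0.4032, -0.281, 0.3479]
tcp_rot: [0.989, 0.146, -0.0, -0.0]
contact_force: [0.4, -1.0, 0.8]
opening: 0.001
finger_force: 0.0
```

drive_tool(moves=[[[0,0,0],[0.038,-0.036,0],0],[[0,0,0],[0.038,-0.036,0],0],[[0,0,0],[0.038,-0.036,0],0],[[0,0,0],[0.038,-0.036,0],0],[[0,0,0],[0.038,-0.036,0],0]])

```text
time: 1.98
eef_pos: [0.5331, -0.0539, 0.3479]
tcp_rot: [0.989, 0.146, -0.0, -0.0]
contact_force: [0.7, -1.3, -1.0]
opening: 0.0
finger_force: 0.0
```

```bash
python3 - <<'E'
from h import *
from scipy.spatial.transform import Rotation as Ro
T=np.load('pics/top0.npz')
s=ctrl.get_state(); R=Ro.from_quat(s["tcp_rot"]).as_matrix()
P=plane(T,(344,203),.216); L=plane(T,(410.7,310.5),.115); print(P,L,s["time"],s["eef_pos"],s["qpos"],s["contact_force"]);print(R.round(3))
print("to pump",R.T@(P-s["eef_pos"]))
E
```

```text
[0.60972108 0.08280782 0.216     ] [ 0.43511277 -0.0363833   0.115     ] 1.975 [ 0.5331308  -0.05386634  0.34788629] [-2.90069737e-01 -8.45636798e-02  1.79756575e+00 -1.32436202e-04
  1.42910252e+00  9.87864884e-01] [ 0.73701711 -1.25455191 -0.98979029]
[[ 0.957  0.289 -0.001]
 [ 0.289 -0.957  0.   ]
 [-0.    -0.    -1.   ]]
to pump [ 0.11285402 -0.10871886  0.13184867]
```

drive_tool(moves=[[[0,0,0],[0.038,-0.036,0],0],[[0,0,0],[0.038,-0.036,0],0],[[0,0,0],[0.037,-0.037,0],0],[[0,0,0],[0,0,0.045],0],[[0,0,0],[0,0,0.045],0]])

```text
time: 2.6
eef_pos: [0.6096, 0.0824, 0.2571]
tcp_rot: [0.989, 0.147, 0.0, 0.0]
contact_force: [0.4, -0.2, -0.8]
opening: 0.004
finger_force: 0.0
```

```bash
python3 - <<'E'
from h import *
a=snap("scene","pics/s1.png")["image"];b=snap("top","pics/t1.png")["image"]
s=ctrl.get_state(); print(s["eef_pos"],s["contact_force"])
f=lambda i:cv2.resize(i[:,:,::-1],(400,400),interpolation=cv2.INTER_CUBIC)
cv2.imwrite("pics/c1.png",np.hstack([f(a[130:260,240:370]),f(b[130:290,280:440])]))
E
```

```text
[0.60586513 0.08181291 0.25077462] [-1.25143457  0.11753671 -0.68348894]
```

View pics/c1.png

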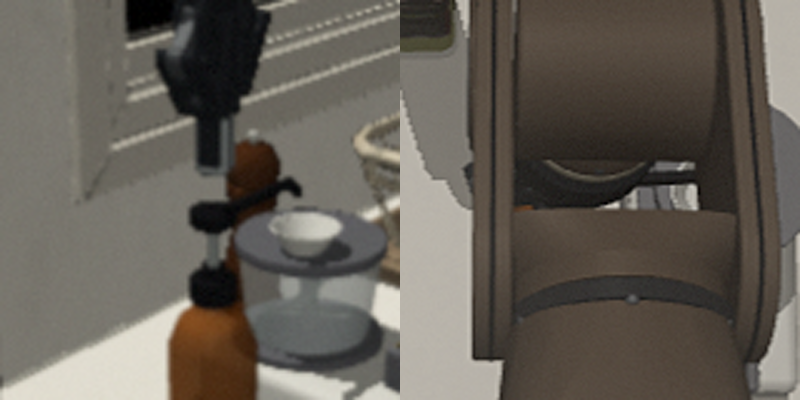

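The close view has the shut fingertips centred at about crop column 214, directly above the pump head at about column 211, so they are aligned with a gap left. I'll settle, then press gently.

drive_tool(moves=[[[0,0,0],[0,0,0],0],[[0,0,0],[0,0,0],0],[[0,0,0],[0,0,0.01],0],[[0,0,0],[0,0,0.008],0],[[0,0,0],[0,0,0],0]])

```text
time: 3.32
eef_pos: [0.6088, 0.0813, 0.239]
tcp_rot: [0.989, 0.146, -0.001, -0.0]
contact_force: [-0.8, -0.4, 0.0]
opening: -0.002
finger_force: 0.0
```

drive_tool(moves=[[[0,0,0],[0,0,0.006],0],[[0,0,0],[0,0,0.006],0],[[0,0,0],[0,0,0.005],0],[[0,0,0],[0,0,0.002],0],[[0,0,0],[0,0,0],0]])

```text
time: 3.95
eef_pos: [0.6098, 0.0814, 0.222]
tcp_rot: [0.989, 0.146, 0.0, 0.0]
contact_force: [-0.6, 0.6, 5.5]
opening: -0.001
finger_force: 2.4
```

drive_tool(moves=[[[0,0,0],[0,0,0.002],0],[[0,0,0],[0,0,0.002],0],[[0,0,0],[0,0,0.001],0],[[0,0,0],[0,0,0],0]])

```text
time: 4.45
eef_pos: [0.6098, 0.0814, 0.219]
tcp_rot: [0.989, 0.146, 0.001, 0.0]
contact_force: [-4.2, -0.1, 11.4]
opening: -0.001
finger_force: 5.4
```

drive_tool(moves=[[[0,0,0],[0,0,0.002],0],[[0,0,0],[0,0,0],0]])

```text
time: 4.7
eef_pos: [0.6099, 0.0814, 0.2189]
tcp_rot: [0.989, 0.146, 0.001, 0.0]
contact_force: [-7.5, 0.3, 16.6]
opening: 0.0
finger_force: 8.3
```

```bash
python3 - <<'E'
from h import *
a=snap("scene","pics/s2.png")["image"]
s=ctrl.get_state(); print(s["eef_pos"],s["contact_force"])
b=cv2.imread("pics/s1.png")[:,:,::-1]
f=lambda i:cv2.resize(i[150:250,260:360,::-1],(400,400),interpolation=cv2.INTER_CUBIC)
cv2.imwrite("pics/c2.png",np.hstack([f(a),f(b)]))
E
```

```text
[0.60986724 0.08141048 0.21890225] [-6.26625496  0.0214662  16.54096416]
```

View pics/c2.png

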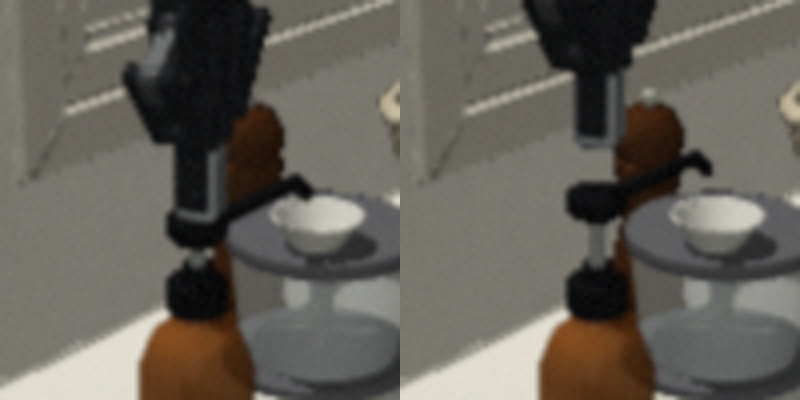

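The left half (now) shows the head down on a short stem, compared with the right half (before). Force rises with no more travel, so it is on the hard stop. I'll release it.

drive_tool(moves=[[[0,0,0],[0,0,-0.01],0],[[0,0,0],[0,0,-0.03],0],[[0,0,0],[0,0,-0.03],0],[[0,0,0],[0,0,-0.03],0],[[0,0,0],[0,0,0],0]])

```text
time: 5.38
eef_pos: [0.6105, 0.0814, 0.3165]
tcp_rot: [0.989, 0.146, 0.002, 0.0]
contact_force: [0.0, 0.4, -0.2]
opening: 0.0
finger_force: 0.0
```

drive_tool(moves=[[[0,0,0],[-0.03,0.009,0],0],[[0,0,0],[-0.05,0.016,0],0],[[0,0,0],[-0.05,0.016,0],0],[[0,0,0],[-0.045,0.015,0],0],[[0,0,0],[-0.025,0.007,0],0]])

```text
time: 6.0
eef_pos: [0.4339, -0.0372, 0.3115]
tcp_rot: [0.989, 0.145, -0.002, -0.001]
contact_force: [-0.6, -0.1, 1.0]
opening: -0.001
finger_force: 0.0
```

drive_tool(moves=[[[0,0,0],[0,0,0.04],0],[[0,0,0],[0,0,0.04],0],[[0,0,0],[0,0,0.04],0],[[0,0,0],[0,0,0.02],0],[[0,0,0],[0,0,0],0]])

```text
time: 6.62
eef_pos: [0.4336, -0.0358, 0.1704]
tcp_rot: [0.989, 0.146, -0.004, -0.002]
contact_force: [0.3, -0.5, -0.1]
opening: 0.003
finger_force: 0.0
```

```bash
python3 - <<'E'
from h import *
a=snap("scene","pics/s3.png")["image"];b=snap("wrist","pics/w3.png")["image"]
s=ctrl.get_state(); print(s["eef_pos"],s["contact_force"],s["qpos"],s["time"])
f=lambda i:cv2.resize(i[:,:,::-1],(400,400),interpolation=cv2.INTER_CUBIC)
cv2.imwrite("pics/c3.png",np.hstack([f(a[150:300,290:440]),f(b[:,80:560])]))
E
```

```text
[ 0.4358599  -0.03652241  0.1737622 ] [0.54795695 0.59394067 0.02462489] [-3.16402903e-01 -1.80076338e-01  2.20582975e+00  4.00379568e-05
  1.11705154e+00  9.61530184e-01] 6.725
```

View pics/c3.png

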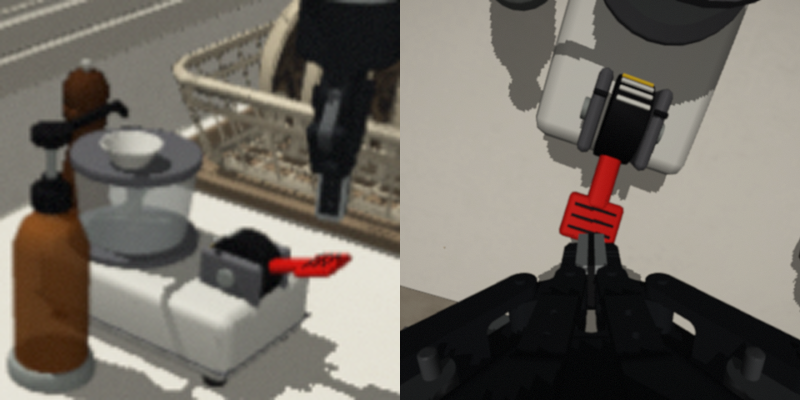

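The pump head is back up. In the wrist view the fingertips lie over the outer part of the pad. I'll measure the pad from this close camera.

```bash
python3 - <<'E'
from h import *
from scipy.spatial.transform import Rotation as Ro
c=np.load('pics/w3.npz'); h=cv2.cvtColor(c["image"],cv2.COLOR_RGB2HSV)
m=(((h[...,0]<6)|(h[...,0]>174))&(h[...,1]>150)&(h[...,2]>80)).astype(np.uint8)
m=cv2.morphologyEx(m,cv2.MORPH_CLOSE,np.ones((15,15),np.uint8))
ys,xs=np.where(m); print(xs.min(),xs.max(),ys.min(),ys.max())
W=np.array([plane(c,(x,y),.115)for x,y in zip(xs[::7],ys[::7])])
for x0 in np.arange(.40,.52,.006):
    q=W[(W[:,0]>=x0)&(W[:,0]<x0+.006)]
    if len(q): print(x0.round(3),q[:,1].min().round(4),q[:,1].max().round(4),len(q))
s=ctrl.get_state(); print(s["eef_pos"])
E
```

```text
272 346 186 291
0.418 -0.0298 -0.0178 16
0.424 -0.0552 -0.0169 62
0.43 -0.0545 -0.0171 94
0.436 -0.0544 -0.0179 93
0.442 -0.0537 -0.0173 95
0.448 -0.0541 -0.0182 88
0.454 -0.0435 -0.0263 42
0.46 -0.0428 -0.0285 40
0.466 -0.0422 -0.0289 40
0.472 -0.0426 -0.0286 41
0.478 -0.0424 -0.0286 30
[ 0.4358599  -0.03652241  0.1737622 ]
```

The pad spans x 0.423–0.453 and y -0.055 to -0.017, so its centre is (0.438, -0.036) and the tool is within 2 mm. Now I'll press.

drive_tool(moves=[[[0,0,0],[0.003,0,0.015],0],[[0,0,0],[0,0,0.01],0],[[0,0,0],[0,0,0.01],0],[[0,0,0],[0,0,0.005],0],[[0,0,0],[0,0,0],0]])

```text
time: 7.35
eef_pos: [0.4391, -0.0358, 0.1342]
tcp_rot: [0.989, 0.146, -0.0, -0.0]
contact_force: [-0.8, 0.7, -0.4]
opening: 0.003
finger_force: 0.0
```

drive_tool(moves=[[[0,0,0],[0,0,0.006],0],[[0,0,0],[0,0,0.006],0],[[0,0,0],[0,0,0.006],0],[[0,0,0],[0,0,0.006],0],[[0,0,0],[0,0,0],0]])

```text
time: 7.98
eef_pos: [0.4384, -0.0359, 0.11]
tcp_rot: [0.989, 0.146, -0.001, -0.0]
contact_force: [-4.6, -1.1, 5.8]
opening: -0.002
finger_force: 3.2
```

drive_tool(moves=[[[0,0,0],[0,0,0.006],0],[[0,0,0],[0,0,0.006],0],[[0,0,0],[0,0,0.006],0],[[0,0,0],[0,0,0.004],0],[[0,0,0],[0,0,0],0]])

```text
time: 8.6
eef_pos: [0.4398, -0.0359, 0.0884]
tcp_rot: [0.989, 0.146, 0.001, 0.0]
contact_force: [-0.2, 0.2, 3.4]
opening: 0.003
finger_force: 1.8
```

```bash
python3 - <<'E'
from h import *
a=snap("scene","pics/s4.png")["image"];b=snap("wrist","pics/w4.png")["image"]
s=ctrl.get_state(); print(s["eef_pos"],s["contact_force"],s["time"])
f=lambda i:cv2.resize(i[:,:,::-1],(400,400),interpolation=cv2.INTER_CUBIC)
cv2.imwrite("pics/c4.png",np.hstack([f(a[210:290,350:430]),f(b[50:320,200:470])]))
E
```

```text
[ 0.43976284 -0.03591993  0.08866848] [ 0.3908243  -1.12122953  4.16588243] 8.7
```

View pics/c4.png

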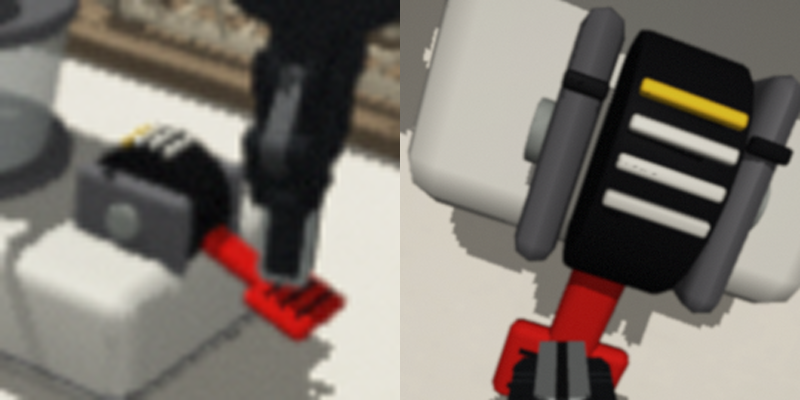

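The wrist view has the yellow ridge at (695,103), still about half a spacing short of the cheek-mark line, which is near (695,124). The lever is past the second click, so I press a little further.

drive_tool(moves=[[[0,0,0],[0,0,0.003],0],[[0,0,0],[0,0,0.003],0],[[0,0,0],[0,0,0.002],0],[[0,0,0],[0,0,0],0]])

```text
time: 9.2
eef_pos: [0.441, -0.0362, 0.0818]
tcp_rot: [0.989, 0.146, 0.002, 0.001]
contact_force: [0.5, 0.4, 8.4]
opening: -0.002
finger_force: 3.7
```

```bash
python3 - <<'E'
from h import *
a=snap("scene","pics/s5.png")["image"];b=snap("wrist","pics/w5.png")["image"]
s=ctrl.get_state(); print(s["eef_pos"],s["contact_force"],s["time"])
f=lambda i:cv2.resize(i[:,:,::-1],(400,400),interpolation=cv2.INTER_CUBIC)
cv2.imwrite("pics/c5.png",np.hstack([f(a[210:290,350:430]),f(b[50:320,200:470])]))
E
```

```text
[ 0.44102556 -0.03617797  0.08188037] [0.64588861 0.42805089 8.53423681] 9.3
```

View pics/c5.png

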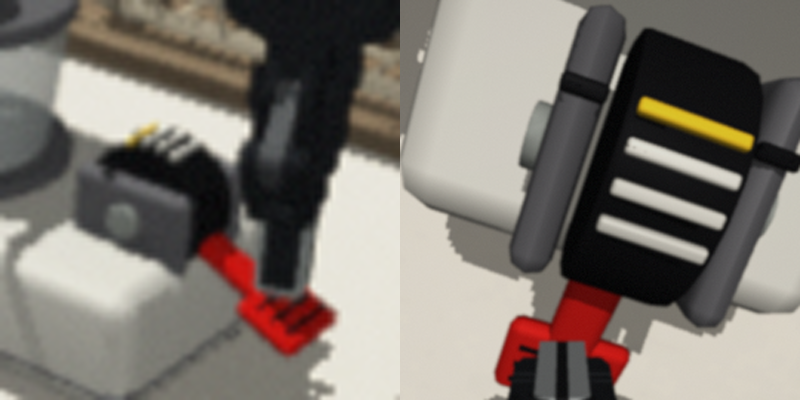

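The yellow ridge at (696,123) now meets the cheek-mark line, which is near (696,128). The fingertip height gives a joint angle of about 0.76, and the force has passed its dip to 8.4 N. I'll hold here and check that it stays steady.

drive_tool(moves=[[[0,0,0],[0,0,0],0],[[0,0,0],[0,0,0],0],[[0,0,0],[0,0,0],0],[[0,0,0],[0,0,0],0],[[0,0,0],[0,0,0],0]])

```text
time: 9.93
eef_pos: [0.441, -0.0362, 0.0819]
tcp_rot: [0.989, 0.146, 0.002, 0.001]
contact_force: [0.4, 0.9, 8.6]
opening: 0.001
finger_force: 3.7
```

drive_tool(moves=[[[0,0,0],[0,0,0],0],[[0,0,0],[0,0,0],0]])

```text
time: 10.18
eef_pos: [0.441, -0.0361, 0.0819]
tcp_rot: [0.989, 0.146, 0.002, 0.001]
contact_force: [0.7, 0.8, 8.7]
opening: 0.001
finger_force: 3.7
```

```bash
python3 -c "
from plant import ctrl
print(ctrl.sign_off())"
```

```text
the job is handed in; nothing more can be done
None
```

The job is handed in: the pump was pressed to its stop and sprang back, and the lever is held steady at the third click (about 0.76 rad by my estimate, 8.7 N at the tool); the hand-in returned no verdict.

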